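# Close the disinfection box and arm its tongue interlock

### The job

Close the white disinfection box and arm it: fold its short top flap down first, then the long flap over it, and only then take the interlock key from its grey holder and push its flat steel tongue straight into the slot of the tilted switch behind the box until it is fully home, with the grip's shoulder down on the switch. Leave the key there, and do not disturb the tube rack, the tip box or the bottle.

Things in the scene. Friction and masses are not known exactly. Their poses are not given: they have to be found in the camera images.
- station: White open-topped disinfection box fixed to the bench, 140 (x) x 180 (y) x 100 mm high, on a 6 mm base plate (x -220 to +75 mm). Origin: on the bench below the box's centre. z up; -x is the switch's side, which faces away from the robot (yaw near half a turn). Two top flaps, hinged on its +y and -y upper edges, start open.
- flap_short (a joint): Hinge of the short inner flap (138 mm along x, 85 mm from hinge to free edge, 4 mm sheet); hinge line along station x at station y = +90, z = 100 mm. rad: 0 = closed flat on the box, 1.57 = upright, more = leaning outwards (station +y). Starts near upright. Stiff: it stays where it is left; about 1 N at the edge moves it.
- flap_long (a joint): Hinge of the long outer flap (138 mm along x, 110 mm from hinge to free edge, 4 mm sheet); hinge line along station x at station y = -90, z = 106 mm. Same values: 0 = closed, lying just over the short flap; 1.57 = upright, more = leaning outwards (station -y). Same stiff hinge.
- flap_short_edge (a point): Middle of the free edge of the short flap, on its outer face.
- flap_long_edge (a point): Middle of the free edge of the long flap, on its outer face.
- bracket: Steel bracket fixed on the far side of the box; carries the switch head. Frame leaned 30 degrees: z = the slot's axis, out of the slot (up and towards station -x, away from the robot); y = station y, along the slot's width; x across the slot's thin side. Origin: centre of the slot's mouth if the head stood mid-bracket (station x -140, y 0, z 120 mm). Below z = -76 mm it is 100 mm wide.
- head_track (a point): Same point as the bracket's origin. The switch head is a grey block 36 (x) x 50 (y) x 76 mm (z, mouth down), slot 8 (x) x 29 mm (y) in the middle of its top. It is clamped immovably up to 12 mm to either side (bracket y) of this point, top at z = 0, slot at x = 0. That sideways offset is NOT reported: find it by sight or touch (side faces 25 mm from the slot's middle).
- plunger (a joint): Plunger in the slot: 0 m = up, its top 43 mm below the mouth; grows as pressed. The key fully home (grip shoulder on the head's top) presses it to 0.009 m. These last 9 mm take about 8 N plus friction; it stays where it is pushed. The key's weight is not enough.
- key: Interlock key, loose, 120 to 200 g: black grip block 20 (x) x 40 (y) x 45 mm (z 0 to +45) over a flat steel tongue 5 (x) x 26 (y) x 52 mm long (z 0 to -52), its last 6 mm narrowed to 3 x 21 mm. Origin: centre of the grip's underside (shoulder); z from tongue to grip. Starts upright in the holder, tongue down. Half a turn about z fits too.
- key_tip (a point): Tip of the key's tongue, 52 mm below the key's origin.
- holder: Grey plastic key holder fixed to the bench, 60 (x) x 70 (y) x 60 mm high, with an upright slot 9 (x) x 30 mm (y) in its top; the key's shoulder rests on its top. Origin: centre of its underside. It stands to the robot's left or right of the box.
- tube_rack: Bystander: white rack, 75 (x) x 125 (y) mm, with red-capped tubes, 82 mm high, on the other side of the box. Origin: centre of its underside. Leave it alone.
- tip_box: Bystander: white box with a yellow lid, 80 (x) x 120 (y) x 68 mm high, beyond the holder or rack on the robot's left. Origin: centre of its underside. Leave it alone.
- reagent: Bystander: white bottle, 60 mm across, 130 mm high, beyond the holder or rack on the robot's right. Origin: centre of its underside. Leave it alone.
Not all that is in view belongs to the job. What is meant by the key is not turquoise, and is the larger of those in its own colour.

How it is judged (in metres and radians):
On the way, in this order (a step that is already met when the one before it is completed fails the run):
1. the short flap is folded down flat (value of joint flap_short below 0.08 rad), for 0.1 s.
2. the long flap is folded down over it (value of joint each of flap_long, flap_short below 0.08 rad), for 0.1 s.
3. the tongue has pressed the plunger down (value of joint plunger above 0.0065 m), for 0.1 s.
At the end, for the whole second after the job is handed in: Both flaps are closed (within 0.08 rad), the key stands at rest in the switch slot, its tongue tip at least 48.5 mm below the slot's mouth (fully home is 52 mm), within 0.12 rad of the slot's axis, and the plunger is pressed by at least 6.5 of its 9 mm (all of step 2 and value of joint plunger above 0.0065 m and z of key_tip in the frame of bracket below -0.0485 m and x of key_tip in the frame of bracket between -0.006 and 0.006 m and y of key_tip in the frame of bracket between -0.018 and 0.018 m and angle between the z axis of key and the z axis of bracket, either way round below 0.12 rad and linear speed of key below 0.02 m/s); the robot touches nothing.
It fails at once if the tube rack is disturbed (moved over 20 mm) (distance of tube_rack from where it was at the start of the episode above 0.02 m).
It fails at once if the tip box is disturbed (moved over 20 mm) (distance of tip_box from where it was at the start of the episode above 0.02 m).
It fails at once if the bottle is disturbed (moved over 20 mm) (distance of reagent from where it was at the start of the episode above 0.02 m).
It also fails if it takes over 64 s, if anything falls off the work surface, if the arm or the gripper's body presses on something with over 40 N, if the wrist force passes 120 N, or if a joint passes its speed limit or range.

### The arm

A 6-joint arm with a two-finger parallel gripper is mounted at the origin on the work surface. World frame = base frame: x ahead of the robot, y to its left, z up, the work surface at z = 0. Lengths are in mm, angles in rad, forces in N, time in s.
With the tool pointing down it reaches from about 350 to 875 mm from the base axis. Payload 4.2 kg.
Tool frame: the origin (TCP) lies at the very end of the fingers, on their centre line; the grasp point (between the pads) lies arm.grip_depth behind it (arm.grip_depth is the distance from the TCP to the grasp point, in mm); z points along the fingers, y is the direction in which the jaws open and shut (so a half turn about z gives the same grasp; the last joint's range is limited). The gripper opens to 85 mm and grips with 20 to 120 N. Pads are 22 mm wide; open, the fingers measure 114 mm over their backs; the gripper's body (76 mm by 85 mm) begins 54 mm behind the grasp point. The pads swing forward as they close: fully open they stand 13 mm farther back than shut.
Start: joints at [-0.863, 0.385, 0.008, 0, -1.194, -0.259], TCP at [271.19, -563.077, 231.312] pointing down, gripper open.
Joint ranges: [-3.14, 3.14], [-1.21, 2.06], [-1.07, 1.41], [-3.16, 2.05], [-2.99, -0.16], [-3.1, 3.1]. Speed limits (rad/s): [2.79, 2.79, 3.14, 3.14, 3.14, 3.14].

### API

Orientations are given as a unit quaternion [x, y, z, w].
In Python, from bench import arm, optics, workorder gives the robot as it stands. The module is installed in compiled form; this text tells all that it offers.
- The arm moves only by the tool play_rows, never from a script. Its arguments are lists of equal length, an entry for each row: "travel": the shift along the tool's x, y, z in m, a list of three; "rotation": the turn, a rotation vector about the tool's x, y, z in rad, a list of three; "grip": the opening, from 0 (shut) to 1 (fully open). In form: {"travel": [[x, y, z], ...], "rotation": [[rx, ry, rz], ...], "grip": [grip, ...]}. A call has 1 to 12 rows; each row shifts and turns the commanded pose from where the row before left it, along the tool's axes as they then stand; what a row does not reach is not made up. A row lasts 1/12 s, in which the tool goes at most 41.7 mm and 7.16 degrees, less where a joint would pass 70% of its speed; a pose out of reach is approached as far as the arm can. A call is refused whole if a number of a shift passes 0.0417 or a number of a turn 0.125, either way. A call with a gripper value outside its range is refused whole. The fingers move at their own pace and stop on an object; the grip force is fixed at half the most. Time passes only in rows, so rows that do not move let the fingers close. It gives the time, the measured TCP pose, the force and the opening at its end, in the units of the state.
- arm.read_state(): the state, without advancing time (a new reading comes with each control period).
- optics.get_image(name): name is "scene" or "side" or "wrist"; returns a dict with "image" (420x560x3 uint8, blue, green, red), "depth" (420x560 float32, mm along the optical axis (not along the pixel's ray), 0 where there is no reading), "camera_matrix" (3x3 intrinsics, pixels), "k1" (the pictures are not rectified: a ray, as slopes to the right and down, at radius r is drawn at 1 + k1 r^2 times it, then the intrinsics apply), "R" (3x3) and "t" (3): a world point X has camera coordinates R X + t; the wrist camera has in their place "hand_eye" (4x4, takes a point from camera to tool coordinates, whose origin is the TCP and whose axes are the flange's). Camera axes: x right, y down, z forward; pixel columns grow to the right and rows downward; lengths in mm; the calibration is good to about 2 mm. A picture is of the moment at which its call begins: read the wrist's pose just before it.
- workorder.job_done(): hands the job in, once; it reports no verdict.
The state is a dict: "clock": time; "joints": joint angles; "joint_vel": joint speeds; "joint_efforts": joint torques, N m; "position": TCP position; "ee_rot": TCP orientation; "contact_force": force on the tool from outside, world axes, zero at the start; "wrist_torque": the same for the moment, N m; "gripper_width": finger opening in mm.
Only numpy, scipy, OpenCV 4.12 (cv2) and the standard library are available. Lean on these libraries where they do the work, as an engineer would, in place of code of your own. Each camera call takes 0.05 s, during which the arm holds its last target. There are 200 camera calls.

## Working session

There is one attempt and no reset: what is moved stays moved. The work goes in short steps, Python scripts to look and compute and a tool call to move; the robot and the scene stay as the last step left them, time stands still between calls to the robot, and variables do not carry over. Pictures are saved under pics/ and viewed, about 8 in all and at most 12, crops included, and the job is handed in when it is done.

Besides the shell and the picture viewer there is one more tool, called after ">>>" as name(argument=value, ...) on one line, values as JSON. play_rows: Moves the arm, as the interface text tells. Its arguments: {"type":"object","properties":{"travel":{"type":"array","items":{"type":"array","items":{"type":"number"}}},"rotation":{"type":"array","items":{"type":"array","items":{"type":"number"}}},"grip":{"type":"array","items":{"type":"number"}}},"required":["travel","rotation","grip"]}

```bash
mkdir -p pics
cat > h.py <<'E'
import numpy as np, cv2
from scipy.spatial.transform import Rotation as Rn
from bench import arm, optics, workorder
def T_tool(s):
    T=np.eye(4);T[:3,:3]=Rn.from_quat(s['ee_rot']).as_matrix();T[:3,3]=s['position'];return T
def grab(n):
    s=arm.read_state();d=optics.get_image(n)
    if 'R' in d:
        E=np.eye(4);E[:3,:3]=d['R'];E[:3,3]=np.ravel(d['t']);d['C2W']=np.linalg.inv(E)
    else: d['C2W']=T_tool(s)@np.array(d['hand_eye'])
    return d
def slopes(d,uv):
    K=np.array(d['camera_matrix']);uv=np.atleast_2d(uv).astype(float)
    p=np.c_[(uv[:,0]-K[0,2])/K[0,0],(uv[:,1]-K[1,2])/K[1,1]];q=p.copy()
    for _ in range(20): q=p/(1+d['k1']*(q**2).sum(1,keepdims=True))
    return q
def pts(d,uv):
    uv=np.atleast_2d(uv);q=slopes(d,uv);z=d['depth'][uv[:,1].astype(int),uv[:,0].astype(int)]
    X=np.c_[q*z[:,None],z];return X@d['C2W'][:3,:3].T+d['C2W'][:3,3]
def plane(d,uv,h):
    q=slopes(d,uv);r=np.c_[q,np.ones(len(q))]@d['C2W'][:3,:3].T;o=d['C2W'][:3,3]
    return o+r*((h-o[2])/r[:,2])[:,None]
def cloud(d):
    v,u=np.mgrid[0:420,0:560];return pts(d,np.c_[u.ravel(),v.ravel()]).reshape(420,560,3)
E
python3 - <<'E'
from h import *
print(arm.read_state(), arm.grip_depth)
a=grab('scene');b=grab('side')
for n,d in(('scene',a),('side',b)):
    print(n,d['C2W'].round(2).tolist(),d['k1'],d['camera_matrix'],(d['depth']>0).mean())
    cv2.imwrite(f'pics/{n}0.png',d['image'])
E
```

```text
{'clock': 0.0, 'joints': array([-8.63404738e-01,  3.85550544e-01,  6.61388901e-03, -4.80573568e-04,
       -1.19397521e+00, -2.58631853e-01]), 'joint_vel': array([ 0.00048022,  0.00192821,  0.00164258,  0.00144863,  0.00190466,
       -0.00069019]), 'joint_efforts': array([ 1.19201020e-03, -3.92286086e+01,  1.88406676e+01,  4.18643698e+00,
       -4.63395481e-03,  2.33286158e-05]), 'position': array([ 270.93429985, -562.57785663,  230.22326186]), 'ee_rot': array([-2.22415256e-01,  9.74951427e-01,  1.04048645e-03, -2.93493560e-04]), 'contact_force': array([-0.75843194,  1.60679783,  0.73511947]), 'wrist_torque': array([-0.01531272,  0.02948941,  0.02938653]), 'gripper_width': 85.46421431304428} 18.700000000000003
scene [[0.34, 0.65, -0.67, 1234.33], [0.94, -0.24, 0.24, -268.29], [-0.0, -0.72, -0.7, 801.52], [0.0, 0.0, 0.0, 1.0]] -0.08258599968183769 [[463.22780912   0.         284.44960138]
 [  0.         463.22780912 208.17574462]
 [  0.           0.           1.        ]] 0.9960204081632653
side [[-0.77, -0.36, 0.53, -94.66], [-0.64, 0.44, -0.63, 752.51], [-0.0, -0.82, -0.57, 804.77], [0.0, 0.0, 0.0, 1.0]] -0.05817737100758377 [[490.68421506   0.         281.59047934]
 [  0.         490.68421506 216.14643448]
 [  0.           0.           1.        ]] 0.9958715986394557
```

View pics/scene0.png

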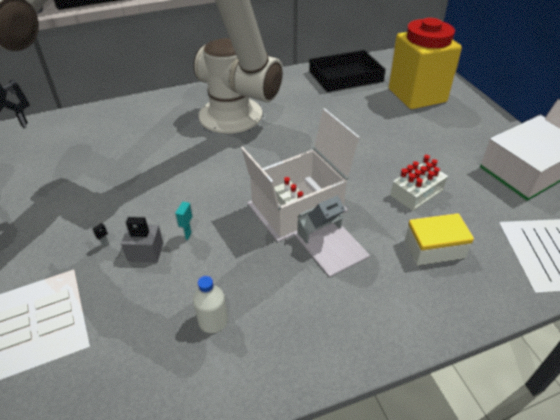

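View pics/side0.png

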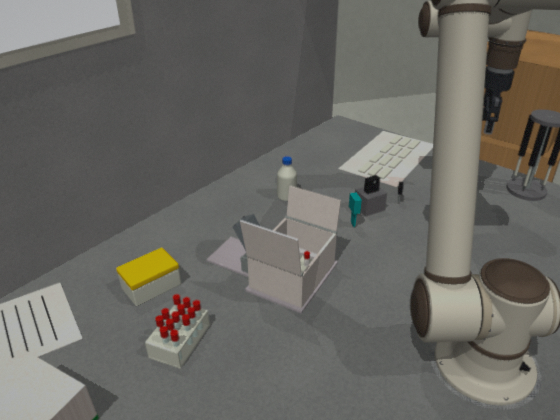

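Scene view: the box is at about (300,190) with both flaps up and the switch at (325,215). The holder with the black key is at (142,240), and small black and turquoise decoys sit beside it. The rack and tip box are to the robot's left, the bottle to its right.

Run:
```python
from h import *
A=[];C=[]
for n in('scene','side'):
    d=grab(n);X=cloud(d);np.savez(f'{n}.npz',X=X,im=d['image'],dep=d['depth'],C2W=d['C2W'])
    m=d['depth']>0;A.append(X[m]);C.append(d['image'][m])
    P={'scene':{'holder':(142,250),'keytop':(137,221),'bot':(210,300),'boxrimR':(345,185),'headtop':(325,212),'flapL':(335,150),'flapS':(258,175),'rack':(420,185),'tip':(440,232)},
       'side':{'holder':(372,203),'keytop':(372,183),'flapA':(270,250),'flapB':(313,210),'rack':(180,330),'head':(280,215)}}[n]
    for k,v in P.items():print(n,k,pts(d,[v]).round(0))
A=np.vstack(A);C=np.vstack(C)
x0,y0=250,-450;s=1.0
m=(A[:,2]>3)&(A[:,2]<260)&(A[:,0]>250)&(A[:,0]<850)&(A[:,1]>-450)&(A[:,1]<350)
A=A[m];C=C[m];o=np.argsort(A[:,2]);A=A[o];C=C[o]
img=np.full((600,800,3),90,np.uint8)
r=(849-A[:,0]).astype(int);c=(349-A[:,1]).astype(int)
for dr in(0,1,-1):
  for dc in(0,1,-1):
    img[np.clip(r+dr,0,599),np.clip(c+dc,0,799)]=cv2.applyColorMap(np.clip(A[:,2],0,255).astype(np.uint8)[:,None],cv2.COLORMAP_JET)[:,0]//2+C//2
cv2.imwrite('pics/top.png',img)
```

```text
scene holder [[ 511. -338.   39.]]
scene keytop [[ 488. -331.  105.]]
scene bot [[ 730. -231.   96.]]
scene boxrimR [[518. 141.  87.]]
scene headtop [[611.  48. 116.]]
scene flapL [[456. 139. 146.]]
scene flapS [[484. -58. 149.]]
scene rack [[564. 320.  71.]]
scene tip [[714. 277.  73.]]
side holder [[ 459. -309.   38.]]
side keytop [[ 475. -324.   91.]]
side flapA [[445. 148. 156.]]
side flapB [[481. -52. 138.]]
side rack [[506. 361.  47.]]
side head [[ 662. -141.   -4.]]
```

View pics/top.png

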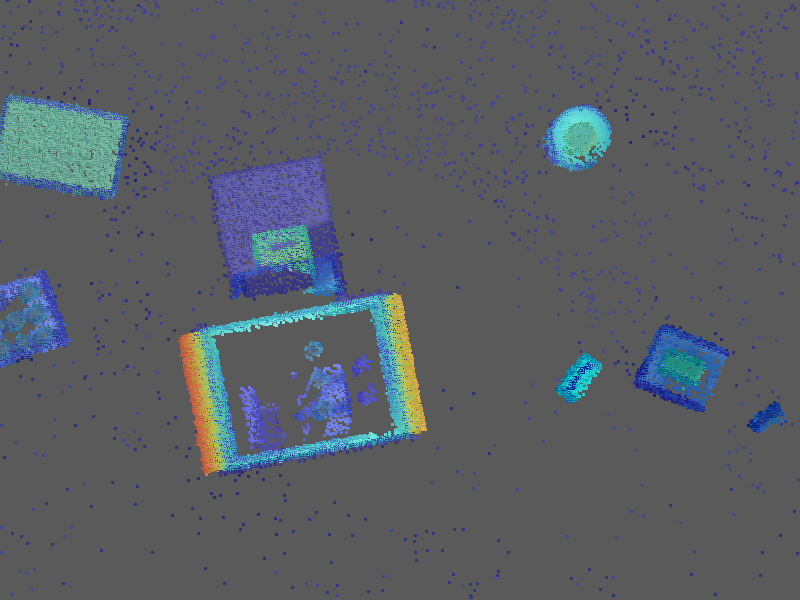

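The top map shows the box (long flap at world +y, short flap at -y), the switch behind it, and the holder and key at about x 480, y -332. Next I fit these more precisely.

Run:
```python
from h import *
A=[];C=[];S=[]
for i,n in enumerate(('scene','side')):
    z=np.load(n+'.npz');m=z['dep']>0;A.append(z['X'][m]);C.append(z['im'][m]);S.append(np.full(m.sum(),i))
A=np.vstack(A);C=np.vstack(C).astype(int);S=np.hstack(S)
def box(x0,x1,y0,y1,z0,z1):return (A[:,0]>x0)&(A[:,0]<x1)&(A[:,1]>y0)&(A[:,1]<y1)&(A[:,2]>z0)&(A[:,2]<z1)
def rect(m,l):
    p=A[m]
    for i in(0,1):
        q=A[m&(S==i)]
        if len(q)>20:print(l,i,len(q),cv2.minAreaRect(q[:,:2].astype(np.float32)),'z med',np.median(q[:,2]).round(1), q[:,2].max().round(1))
    print(l,'both',cv2.minAreaRect(p[:,:2].astype(np.float32)))
rect(box(360,570,-90,180,20,108),'boxwalls')
rect(box(360,570,40,180,116,240),'flapL');rect(box(360,570,-90,40,116,240),'flapS')
rect(box(430,530,-390,-270,15,64),'holder')
rect(box(430,530,-390,-270,70,115),'key')
rect(box(430,530,-390,-270,101,112),'keytop')
rect(box(562,660,20,120,85,140),'headhi')
rect(box(550,720,-10,180,3,10),'base')
for n,m in(('flapL',box(360,570,40,180,116,240)),('flapS',box(360,570,-90,40,116,240))):
    for i in(0,1):
        q=A[m&(S==i)]
        if len(q)<50: continue
        c=q.mean(0);u=np.linalg.svd(q-c)[2][2] if len(q)<4000 else np.linalg.eigh(np.cov(q.T))[1][:,0]
        print(n,i,c.round(1),u.round(3),'zmax',np.percentile(q[:,2],99.5).round(1))
```

```text
boxwalls 0 4373 ((486.6302490234375, 45.57007598876953), (185.94190979003906, 192.32687377929688), 10.510475158691406) z med 68.5 108.0
boxwalls 1 3981 ((486.6444091796875, 49.35150146484375), (187.22715759277344, 191.64830017089844), 10.58019733428955) z med 67.5 108.0
boxwalls both ((486.95526123046875, 47.34638977050781), (187.22903442382812, 195.70132446289062), 10.510475158691406)
flapL 0 1622 ((446.2602233886719, 143.0229949951172), (141.0268096923828, 26.427793502807617), 10.662827491760254) z med 168.4 216.2
flapL 1 1773 ((445.9248352050781, 147.52734375), (139.59056091308594, 22.363895416259766), 10.606176376342773) z med 168.8 214.7
flapL both ((446.0118713378906, 144.58685302734375), (140.9551239013672, 28.799854278564453), 11.054457664489746)
flapS 0 571 ((486.2210998535156, -57.712242126464844), (139.4864044189453, 14.095394134521484), 11.620139122009277) z med 156.0 185.1
flapS 1 1352 ((484.333740234375, -52.5675048828125), (139.13258361816406, 22.28589630126953), 10.899710655212402) z med 150.8 183.7
flapS both ((484.9311828613281, -52.86431884765625), (140.20457458496
[... 1436 characters left out ...]
9035034179688, 66.32757568359375), (54.90170669555664, 58.40253829956055), 9.401860237121582)
base 0 2020 ((635.0105590820312, 84.58905029296875), (186.6703643798828, 168.64529418945312), 89.5343017578125) z med 5.4 9.9
base 1 619 ((621.1153564453125, 87.04993438720703), (112.16157531738281, 146.77500915527344), 85.00048065185547) z med 4.7 9.7
base both ((634.4305419921875, 84.29254913330078), (186.70751953125, 168.94287109375), 89.83918762207031)
flapL 0 [451.1 143.  168. ] [-0.185  0.965 -0.185] zmax 214.9
flapL 1 [443.1 147.5 167.7] [-0.183  0.968 -0.174] zmax 213.5
flapS 0 [492.1 -57.4 154.7] [ 0.189 -0.971 -0.148] zmax 184.5
flapS 1 [481.5 -52.8 150.4] [-0.183  0.969  0.168] zmax 183.0
```

```bash
cat >> h.py <<'E'
import json
TH=np.radians(10.6);E1=np.array([np.cos(TH),np.sin(TH),0]);E2=np.array([-np.sin(TH),np.cos(TH),0]);EZ=np.array([0,0,1.])
def W(a,b,z):return a*E1+b*E2+z*EZ
def Rt(zt,yt):
    zt=zt/np.linalg.norm(zt);yt=yt-zt*(yt@zt);yt/=np.linalg.norm(yt);return np.c_[np.cross(yt,zt),yt,zt]
def down(ang):return Rt(-EZ,np.array([np.cos(ang),np.sin(ang),0]))
def plan(wps,start=None):
    """wps: (pos mm, R or None, nrows); prints rows from the measured pose"""
    s=arm.read_state();p=s['position'];R=T_tool(s)[:3,:3]
    if start is not None:p,R=start
    tr=[];ro=[]
    for q,Rg,n in wps:
        Rg=R if Rg is None else Rg;rv=(Rn.from_matrix(R.T@Rg)).as_rotvec()/n;st=(np.array(q)-p)/n
        for _ in range(n):
            tr.append((R.T@st/1000).round(4).tolist());ro.append(rv.round(3).tolist());R=R@Rn.from_rotvec(rv).as_matrix()
        p=np.array(q);R=Rg
    print(json.dumps({'travel':tr,'rotation':ro}));return p,R
E
python3 - <<'E'
from h import *
R=down(TH+np.pi)
plan([(W(466,-195,200),R,13)])
E
```

```text
{"travel": [[-0.0307, 0.0242, 0.0024], [-0.033, 0.021, 0.0024], [-0.0349, 0.0176, 0.0024], [-0.0365, 0.014, 0.0024], [-0.0377, 0.0103, 0.0024], [-0.0386, 0.0064, 0.0024], [-0.039, 0.0025, 0.0024], [-0.0391, -0.0014, 0.0024], [-0.0387, -0.0053, 0.0024], [-0.038, -0.0092, 0.0024], [-0.0369, -0.0129, 0.0024], [-0.0354, -0.0166, 0.0024], [-0.0336, -0.02, 0.0024]], "rotation": [[0.0, 0.0, -0.101], [0.0, 0.0, -0.101], [0.0, 0.0, -0.101], [0.0, 0.0, -0.101], [0.0, 0.0, -0.101], [0.0, 0.0, -0.101], [0.0, 0.0, -0.101], [0.0, 0.0, -0.101], [0.0, 0.0, -0.101], [0.0, 0.0, -0.101], [0.0, 0.0, -0.101], [0.0, 0.0, -0.101], [0.0, 0.0, -0.101]]}
```

>>> play_rows(travel=[[-0.031,0.024,0.002],[-0.033,0.021,0.002],[-0.035,0.018,0.002],[-0.037,0.014,0.002],[-0.038,0.01,0.002],[-0.039,0.006,0.002],[-0.039,0.003,0.002],[-0.039,-0.001,0.002],[-0.039,-0.005,0.002],[-0.038,-0.009,0.002],[-0.037,-0.013,0.002],[-0.035,-0.017,0.002]], rotation=[[0,0,-0.101],[0,0,-0.101],[0,0,-0.101],[0,0,-0.101],[0,0,-0.101],[0,0,-0.101],[0,0,-0.101],[0,0,-0.101],[0,0,-0.101],[0,0,-0.101],[0,0,-0.101],[0,0,-0.101]], grip=[0,0,0,0,0,0,0,0,0,0,0,0])

```text
clock: 1.2
position: [477.0, -137.8, 207.4]
ee_rot: [0.74, -0.673, 0.0, -0.0]
contact_force: [-0.0, -0.4, -0.1]
gripper_width: -0.0
```

Run:
```python
from h import *
R=down(TH+np.pi)
w=[(W(466,-190,162),R,2)]
for q in np.radians([100,90,80,70,60,50,40,30,20,10]): w.append((W(466,-133+70*np.cos(q)-11,100+70*np.sin(q)+(4 if q<1.6 else -7)),None,1))
s=plan(w); print(s[0])
plan([(W(466,-74,110),None,1),(W(466,-74,104),None,2),(W(466,-74,98),None,4)],s)
```

```text
{"travel": [[-0.0175, -0.0097, 0.0227], [-0.0171, -0.0105, 0.0227], [-0.0338, -0.0, 0.0001], [-0.0122, 0.0, -0.0121], [-0.0122, -0.0, 0.0011], [-0.0118, 0.0, 0.0032], [-0.0111, -0.0, 0.0052], [-0.01, 0.0, 0.007], [-0.0086, -0.0, 0.0086], [-0.007, 0.0, 0.01], [-0.0052, 0.0, 0.0111], [-0.0032, -0.0, 0.0118]], "rotation": [[-0.0, 0.0, -0.045], [-0.0, 0.0, -0.045], [0.0, 0.0, 0.0], [0.0, 0.0, 0.0], [0.0, 0.0, 0.0], [0.0, 0.0, 0.0], [0.0, 0.0, 0.0], [0.0, 0.0, 0.0], [0.0, 0.0, 0.0], [0.0, 0.0, 0.0], [0.0, 0.0, 0.0], [0.0, 0.0, 0.0]]}
[471.85589705  11.93880379 116.15537244]
{"travel": [[-0.0011, 0.0, 0.0062], [0.0, 0.0, 0.003], [0.0, 0.0, 0.003], [0.0, 0.0, 0.0015], [0.0, 0.0, 0.0015], [0.0, 0.0, 0.0015], [0.0, 0.0, 0.0015]], "rotation": [[0.0, 0.0, 0.0], [0.0, 0.0, 0.0], [0.0, 0.0, 0.0], [0.0, 0.0, 0.0], [0.0, 0.0, 0.0], [0.0, 0.0, 0.0], [0.0, 0.0, 0.0]]}
```

>>> play_rows(travel=[[-0.0175,-0.01,0.0227],[-0.017,-0.0105,0.0227],[-0.034,0,0],[-0.012,0,-0.012],[-0.012,0,0.001],[-0.012,0,0.003],[-0.011,0,0.005],[-0.01,0,0.007],[-0.0085,0,0.0085],[-0.007,0,0.01],[-0.005,0,0.011],[-0.003,0,0.012]], rotation=[[0,0,-0.045],[0,0,-0.045],[0,0,0],[0,0,0],[0,0,0],[0,0,0],[0,0,0],[0,0,0],[0,0,0],[0,0,0],[0,0,0],[0,0,0]], grip=[0,0,0,0,0,0,0,0,0,0,0,0])

```text
clock: 2.2
position: [472.6, 10.2, 115.4]
ee_rot: [0.768, -0.641, -0.0, -0.0]
contact_force: [0.5, 0.6, 1.1]
gripper_width: -0.0
```

>>> play_rows(travel=[[0,0,0.005],[0,0,0.004],[0,0,0.003],[0,0,0.002],[0,0,0.002]], rotation=[[0,0,0],[0,0,0],[0,0,0],[0,0,0],[0,0,0]], grip=[0,0,0,0,0])

```text
clock: 2.62
position: [472.7, 9.3, 103.4]
ee_rot: [0.768, -0.64, 0.0, 0.001]
contact_force: [-14.7, 5.3, 36.8]
gripper_width: -0.1
```

Run:
```python
from h import *
d=grab('scene');X=cloud(d);p=X[d['depth']>0]
q=(p@E1>440)&(p@E1<495)&(abs(p@E2+105)<12)&(p[:,2]>60)
print('short flap z at e2 -105:',np.percentile(p[q][:,2],[5,50,95]).round(1))
R=down(TH+np.pi)
s=plan([(W(466,-74,235),R,4),(W(466,115,235),None,6),(W(466,112,190),None,2)]);print(s[0])
w=[(W(466,78,185),None,1)]
for q in np.radians([100,90,80,70,60,50,40,30,20,10]): w.append((W(466,47-90*np.cos(q)+11,106+90*np.sin(q)+(4 if q<1.6 else -7)),None,1))
s=plan(w,s); print(s[0])
```

```text
short flap z at e2 -105: [103.1 311.3 460.2]
{"travel": [[-0.0009, 0.0001, -0.0328], [-0.0009, 0.0001, -0.0328], [-0.0009, 0.0001, -0.0328], [-0.0009, 0.0001, -0.0328], [-0.0315, 0.0, 0.0], [-0.0315, 0.0, 0.0], [-0.0315, 0.0, 0.0], [-0.0315, 0.0, 0.0], [-0.0315, 0.0, 0.0], [-0.0315, 0.0, 0.0], [0.0015, -0.0, 0.0225], [0.0015, -0.0, 0.0225]], "rotation": [[0.0, -0.0, -0.001], [0.0, -0.0, -0.001], [0.0, -0.0, -0.001], [0.0, -0.0, -0.001], [0.0, 0.0, 0.0], [0.0, 0.0, 0.0], [0.0, 0.0, 0.0], [0.0, 0.0, 0.0], [0.0, 0.0, 0.0], [0.0, 0.0, 0.0], [0.0, 0.0, 0.0], [0.0, 0.0, 0.0]]}
[437.44532144 195.81008849 190.        ]
{"travel": [[0.034, -0.0, 0.005], [0.0044, 0.0, -0.0026], [0.0156, 0.0, -0.0124], [0.0156, 0.0, 0.0014], [0.0152, -0.0, 0.0041], [0.0142, -0.0, 0.0066], [0.0129, 0.0, 0.009], [0.0111, 0.0, 0.0111], [0.009, 0.0, 0.0129], [0.0066, -0.0, 0.0142], [0.0041, -0.0, 0.0152]], "rotation": [[0.0, 0.0, 0.0], [0.0, 0.0, 0.0], [0.0, 0.0, 0.0], [0.0, 0.0, 0.0], [0.0, 0.0, 0.0], [0.0, 0.0, 0.0], [0.0, 0.0, 0.0], [0.0, 0.0, 0.0], [0.0, 0.0, 0.0], [0.0, 0.0, 0.0], [0.0, 0.0, 0.0]]}
[463.68279883  55.61136791 125.62833599]
```

>>> play_rows(travel=[[-0.001,0,-0.034],[-0.001,0,-0.034],[-0.001,0,-0.034],[-0.001,0,-0.034],[-0.0315,0,0],[-0.0315,0,0],[-0.0315,0,0],[-0.0315,0,0],[-0.0315,0,0],[-0.0315,0,0],[0.0015,0,0.0225],[0.0015,0,0.0225]], rotation=[[0,0,0],[0,0,0],[0,0,0],[0,0,0],[0,0,0],[0,0,0],[0,0,0],[0,0,0],[0,0,0],[0,0,0],[0,0,0],[0,0,0]], grip=[0,0,0,0,0,0,0,0,0,0,0,0])

```text
clock: 3.67
position: [439.4, 198.7, 192.1]
ee_rot: [0.769, -0.64, 0.0, -0.002]
contact_force: [-0.3, -0.7, -1.1]
gripper_width: -0.2
```

Run:
```python
from h import *
print(arm.read_state()['position'])
d=grab('scene');X=cloud(d);p=X[d['depth']>0]
for b in(-120,-105,-90,-75,-60):
    q=(p@E1>420)&(p@E1<510)&(abs(p@E2-b)<6)&(p[:,2]>60)&(p[:,2]<170)
    print(b,q.sum(),np.percentile(p[q][:,2],[5,50,95]).round(1))
```

```text
[439.35259381 198.65002177 192.13188352]
-120 136 [101.6 103.5 105.6]
-105 131 [101.  103.5 105.4]
-90 129 [101.2 103.2 105.5]
-75 130 [101.1 103.4 105.5]
-60 128 [101.1 103.4 105.4]
```

The short flap lies flat, with z 103.4 mm all across it. Now the long flap.

>>> play_rows(travel=[[0.036,0,0.007],[0.005,0,-0.002],[0.0155,0,-0.012],[0.0155,0,0.001],[0.015,0,0.004],[0.014,0,0.0065],[0.013,0,0.009],[0.011,0,0.011],[0.009,0,0.013],[0.0065,0,0.014],[0.004,0,0.015]], rotation=[[0,0,0],[0,0,0],[0,0,0],[0,0,0],[0,0,0],[0,0,0],[0,0,0],[0,0,0],[0,0,0],[0,0,0],[0,0,0]], grip=[0,0,0,0,0,0,0,0,0,0,0])

```text
clock: 4.63
position: [465.6, 53.3, 125.7]
ee_rot: [0.767, -0.641, 0.001, -0.001]
contact_force: [1.0, -0.2, 0.6]
gripper_width: -0.2
```

>>> play_rows(travel=[[0,0,0.006],[0,0,0.005],[0,0,0.004],[0,0,0.002],[0,0,0.002]], rotation=[[0,0,0],[0,0,0],[0,0,0],[0,0,0],[0,0,0]], grip=[0,0,0,0,0])

```text
clock: 5.05
position: [465.3, 54.3, 109.3]
ee_rot: [0.769, -0.64, 0.001, 0.0]
contact_force: [-11.5, 0.1, 33.4]
gripper_width: -0.3
```

```bash
cat >> h.py <<'E'
BZ=0.5*E1+np.cos(np.pi/6)*EZ; BX=np.cos(np.pi/6)*E1-0.5*EZ
RI=Rt(-BZ,-BX)
E
python3 - <<'E'
from h import *
d=grab('wrist');print(np.array(d['hand_eye']).round(3).tolist(),d['camera_matrix'][0],d['k1'])
M=W(606,-43,120)
s=plan([(arm.read_state()['position']+[0,0,110],None,3),(M+150*BZ,RI,8)]);print(s[0])
E
```

```text
[[-0.001, -0.954, -0.299, 75.914], [1.0, -0.0, -0.0, -0.699], [0.0, -0.299, 0.954, -141.942], [0.0, 0.0, 0.0, 1.0]] [315.17790916   0.         286.69709703] 0.02371631761755525
{"travel": [[0.0001, -0.0, -0.0367], [0.0001, -0.0, -0.0367], [0.0001, -0.0, -0.0367], [0.0013, -0.0267, -0.0038], [0.0013, -0.0264, -0.0055], [0.0013, -0.026, -0.0072], [0.0013, -0.0255, -0.0089], [0.0013, -0.0248, -0.0106], [0.0013, -0.0241, -0.0122], [0.0013, -0.0232, -0.0137], [0.0013, -0.0223, -0.0152]], "rotation": [[0.0, 0.0, 0.0], [0.0, 0.0, 0.0], [0.0, 0.0, 0.0], [-0.066, -0.0, -0.0], [-0.066, -0.0, -0.0], [-0.066, -0.0, -0.0], [-0.066, -0.0, -0.0], [-0.066, -0.0, -0.0], [-0.066, -0.0, -0.0], [-0.066, -0.0, -0.0], [-0.066, -0.0, -0.0]]}
[677.28888085  83.00464975 249.90381057]
```

>>> play_rows(travel=[[0,0,-0.037],[0,0,-0.037],[0,0,-0.037],[0.0013,-0.0265,-0.004],[0.0013,-0.0265,-0.0055],[0.0013,-0.026,-0.007],[0.0013,-0.0255,-0.009],[0.0013,-0.025,-0.0105],[0.0013,-0.024,-0.012],[0.0013,-0.023,-0.0135],[0.0013,-0.0225,-0.015],[0,0,0]], rotation=[[0,0,0],[0,0,0],[0,0,0],[-0.066,0,0],[-0.066,0,0],[-0.066,0,0],[-0.066,0,0],[-0.066,0,0],[-0.066,0,0],[-0.066,0,0],[-0.066,0,0],[0,0,0]], grip=[0,0,0,0,0,0,0,0,0,0,0,0])

```text
clock: 6.1
position: [682.2, 83.9, 234.4]
ee_rot: [0.74, -0.618, -0.171, 0.205]
contact_force: [-2.3, 0.2, -6.1]
gripper_width: -0.2
```

Run:
```python
from h import *
s=arm.read_state();print(s['position'],T_tool(s)[:3,2],-BZ,s['joints'].round(2))
d=grab('wrist');cv2.imwrite('pics/w1.png',d['image']);np.savez('w1.npz',X=cloud(d),im=d['image'],dep=d['depth'],C2W=d['C2W'])
d=grab('scene');X=cloud(d);p=X[d['depth']>0]
for b in(-120,-60,-40,-20,0,20,40):
    q=(p@E1>420)&(p@E1<510)&(abs(p@E2-b)<6)&(p[:,2]>60)&(p[:,2]<170)
    print(b,q.sum(),np.percentile(p[q][:,2],[5,50,95]).round(1))
```

```text
[682.15126796  83.94464414 234.38948082] [-0.50540442 -0.09196214 -0.85796815] [-0.49146767 -0.09197568 -0.8660254 ] [ 0.32  0.81  0.69 -0.08 -1.99 -0.16]
-120 140 [101.3 103.4 105.4]
-60 171 [102.7 108.8 111.4]
-40 127 [107.6 109.4 111. ]
-20 129 [107.3 109.3 111.9]
0 123 [107.4 109.7 112. ]
20 119 [107.1 109.4 111.4]
40 122 [106.7 109.3 111.2]
```

View pics/w1.png

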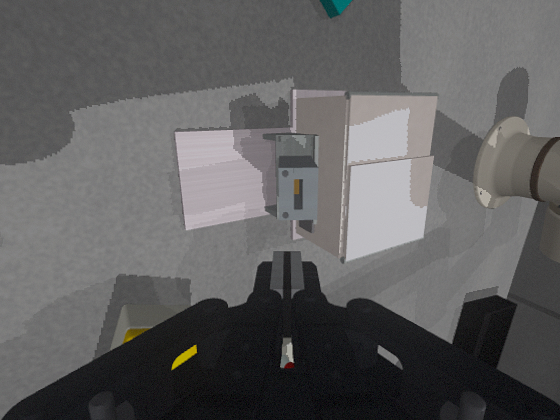

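The wrist view shows both flaps down. The head's top is at about (297,193), and the slot spans (293-303,178-210). Now to measure it.

```bash
cat >> h.py <<'E'
def onplane(d,uv,P0,n):
    q=slopes(d,uv);r=np.c_[q,np.ones(len(q))]@d['C2W'][:3,:3].T;o=d['C2W'][:3,3]
    return o+r*(((P0-o)@n)/(r@n))[:,None]
E
python3 - <<'E'
from h import *
z=np.load('w1.npz');X=z['X'];im=z['im']
cv2.imwrite('pics/w1c.png',cv2.resize(im[120:270,260:450],None,fx=4,fy=4,interpolation=cv2.INTER_CUBIC))
# plane of head top from depth
p=X[168:218,278:317].reshape(-1,3)
b=p@BZ; print('along BZ',np.percentile(b,[5,25,50,75,95]).round(1),'nominal',(W(606,-43,120)@BZ).round(1))
q=X[195:240,360:410].reshape(-1,3);print('flap z',np.median(q[:,2]))
E
```

```text
along BZ [363.2 405.6 406.3 406.9 407.6] nominal 406.9
flap z 109.30230256193454
```

View pics/w1c.png

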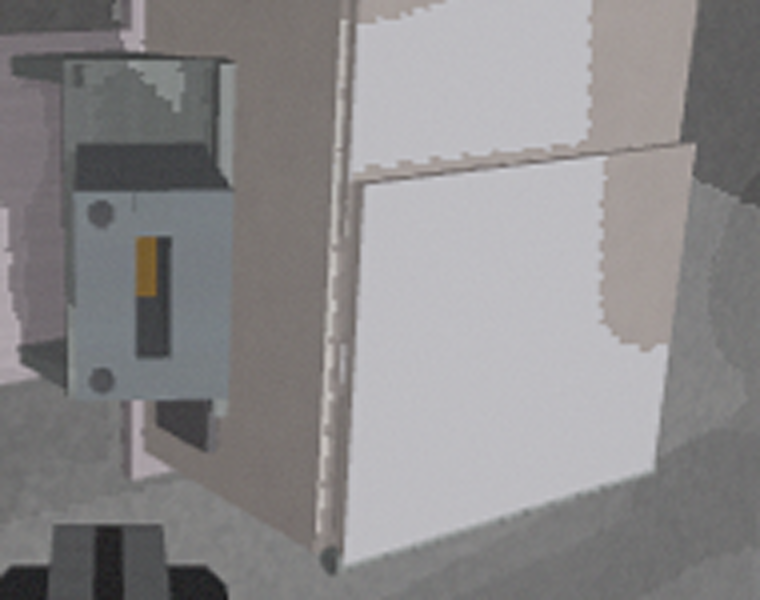

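Run:
```python
from h import *
d=grab('wrist');z=np.load('w1.npz');d['C2W']=z['C2W'];P0=W(606,-43,120)
f=lambda L:(np.array(L)+.5)/4-.5+[260,120]
for n,L in(('slot',[(136,236),(171,236),(171,357),(136,357)]),('top',[(75,190),(233,190),(228,398),(68,393)])):
    x=onplane(d,f(L),P0-0.6*BZ,BZ);print(n,np.c_[x@BX,x@E2].round(1).tolist(),'ctr',(x.mean(0)@BX).round(1),(x.mean(0)@E2).round(1),x.mean(0).round(1))
print('nominal BX',(P0@BX).round(1))
x=plane(d,f([(358,183),(695,145),(655,470),(345,565)]),108.5)
print('flap',np.c_[x@E1,x@E2].round(1).tolist())
v=x[2]-x[3];w=x[1]-x[0];print(np.degrees(np.arctan2(-v[1],-v[0])),np.degrees(np.arctan2(-w[1],-w[0])))
```

```text
slot [[469.2, -57.9], [461.3, -57.9], [461.0, -28.9], [469.2, -29.0]] ctr 465.2 -43.4 [603.7  68.8 119.3]
top [[483.0, -68.6], [447.4, -68.3], [447.3, -18.5], [485.3, -20.2]] ctr 465.7 -43.9 [604.2  68.4 119. ]
nominal BX 464.8
flap [[535.7, -61.8], [397.4, -60.6], [395.1, 50.0], [532.7, 49.4]]
10.340283391582297 10.08389762311779
```

Run:
```python
from h import *
s=plan([(np.array([480,-333,240]),down(np.radians(158.5)),12)])
```

```text
{"travel": [[0.0311, 0.0191, 0.0116], [0.0321, 0.0181, 0.0104], [0.033, 0.0171, 0.0093], [0.0339, 0.0159, 0.0082], [0.0347, 0.0147, 0.0071], [0.0354, 0.0134, 0.006], [0.036, 0.0121, 0.005], [0.0366, 0.0106, 0.0041], [0.0371, 0.0091, 0.0032], [0.0375, 0.0075, 0.0024], [0.0378, 0.0059, 0.0017], [0.0381, 0.0043, 0.001]], "rotation": [[0.043, -0.012, 0.045], [0.043, -0.012, 0.045], [0.043, -0.012, 0.045], [0.043, -0.012, 0.045], [0.043, -0.012, 0.045], [0.043, -0.012, 0.045], [0.043, -0.012, 0.045], [0.043, -0.012, 0.045], [0.043, -0.012, 0.045], [0.043, -0.012, 0.045], [0.043, -0.012, 0.045], [0.043, -0.012, 0.045]]}
```

>>> play_rows(travel=[[0.031,0.019,0.0115],[0.032,0.018,0.0105],[0.033,0.017,0.0095],[0.034,0.016,0.008],[0.0345,0.0145,0.007],[0.0355,0.0135,0.006],[0.036,0.012,0.005],[0.0365,0.0105,0.004],[0.037,0.009,0.003],[0.0375,0.0075,0.0025],[0.038,0.006,0.0015],[0.038,0.0045,0.001]], rotation=[[0.043,-0.012,0.045],[0.043,-0.012,0.045],[0.043,-0.012,0.045],[0.043,-0.012,0.045],[0.043,-0.012,0.045],[0.043,-0.012,0.045],[0.043,-0.012,0.045],[0.043,-0.012,0.045],[0.043,-0.012,0.045],[0.043,-0.012,0.045],[0.043,-0.012,0.045],[0.043,-0.012,0.045]], grip=[1,1,1,1,1,1,1,1,1,1,1,1])

```text
clock: 7.25
position: [478.0, -334.0, 246.5]
ee_rot: [-0.563, 0.826, -0.005, 0.003]
contact_force: [0.9, -1.1, -0.6]
gripper_width: 85.5
```

>>> play_rows(travel=[[0,0,0],[0,0,0],[0,0,0]], rotation=[[0,0,0],[0,0,0],[0,0,0]], grip=[1,1,1])

```text
clock: 7.5
position: [479.5, -332.9, 245.0]
ee_rot: [-0.564, 0.826, -0.003, 0.001]
contact_force: [0.5, -0.4, -0.8]
gripper_width: 85.8
```

Run:
```python
from h import *
s=arm.read_state();print(s['position'],T_tool(s)[:3].round(3).tolist(),s['joints'].round(2))
d=grab('wrist');cv2.imwrite('pics/w2.png',d['image']);np.savez('w2.npz',X=cloud(d),im=d['image'],dep=d['depth'],C2W=d['C2W'])
```

```text
[ 479.48088336 -332.90769091  245.02620287] [[-0.364, -0.931, 0.006, 479.481], [-0.931, 0.364, -0.004, -332.908], [0.001, -0.007, -1.0, 245.026]] [-0.33  0.3  -0.08  0.   -1.18 -0.04]
```

View pics/w2.png

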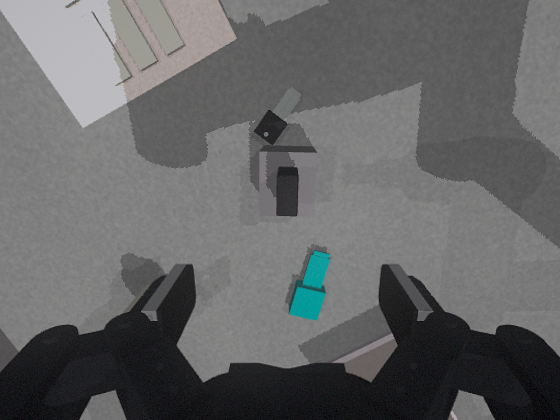

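The wrist view shows the black key standing in the holder, with its grip at about (288,192). The turquoise and small black decoys lie clear of it. Next I measure the grip's top.

Run:
```python
from h import *
d=grab('wrist');z=np.load('w2.npz');d['C2W']=z['C2W'];X=z['X'];im=z['im'].astype(int)
m=np.zeros(im.shape[:2],np.uint8);v,u=np.mgrid[0:420,0:560]
sel=(im.max(2)<70)&(u>260)&(u<320)&(v>155)&(v<235)&(X[...,2]>98)&(X[...,2]<112)
m[sel]=255;c=max(cv2.findContours(m,0,cv2.CHAIN_APPROX_NONE)[0],key=cv2.contourArea)
print(np.median(X[sel][:,2]),cv2.boundingRect(c))
uv=c[:,0].astype(np.float32)
def pr(h,uv):
    P=plane(d,uv,h)[:,:2].astype(np.float32);print(h,cv2.minAreaRect(P))
pr(105,uv)
m2=np.zeros_like(m);m2[(abs(X[...,2]-60)<5)&(u>230)&(u<340)&(v>140)&(v<235)]=255
c=max(cv2.findContours(m2,0,2)[0],key=cv2.contourArea);pr(60,c[:,0].astype(np.float32))
```

```text
104.24255688802597 (276, 173, 23, 43)
105 ((480.75164794921875, -333.7635192871094), (40.548553466796875, 19.8177433013916), 67.22093963623047)
60 ((480.8555603027344, -332.86236572265625), (70.3819580078125, 59.82183074951172), 67.1087417602539)
```

Run:
```python
from h import *
R=down(np.radians(157.2))
s=plan([(np.array([480.8,-333.6,130]),R,4),(np.array([480.8,-333.6,70]),R,4)])
```

```text
{"travel": [[0.0003, -0.0, 0.0284], [0.0003, -0.0, 0.0284], [0.0003, -0.0001, 0.0284], [0.0003, -0.0001, 0.0284], [0.0, 0.0, 0.015], [0.0, 0.0, 0.015], [0.0, 0.0, 0.015], [0.0, 0.0, 0.015]], "rotation": [[-0.001, -0.0, 0.007], [-0.001, -0.0, 0.007], [-0.001, -0.0, 0.007], [-0.001, -0.0, 0.007], [0.0, 0.0, 0.0], [0.0, 0.0, 0.0], [0.0, 0.0, 0.0], [0.0, 0.0, 0.0]]}
```

>>> play_rows(travel=[[0.0003,0,0.0285],[0.0003,0,0.0285],[0.0003,0,0.0285],[0.0003,0,0.0285],[0,0,0.015],[0,0,0.015],[0,0,0.015],[0,0,0.015],[0,0,0],[0,0,0]], rotation=[[-0.001,0,0.007],[-0.001,0,0.007],[-0.001,0,0.007],[-0.001,0,0.007],[0,0,0],[0,0,0],[0,0,0],[0,0,0],[0,0,0],[0,0,0]], grip=[1,1,1,1,1,1,1,1,1,1])

```text
clock: 8.43
position: [480.5, -333.4, 67.5]
ee_rot: [-0.553, 0.833, 0.001, -0.002]
contact_force: [0.2, -0.6, 0.4]
gripper_width: 85.4
```

Run:
```python
from h import *
s=arm.read_state();print(s['position'],s['contact_force']);R=T_tool(s)[:3,:3];print((R.T@(np.array([480.8,-333.6,70])-s['position'])).round(1),Rn.from_matrix(R.T@down(np.radians(157.2))).as_rotvec().round(4))
```

```text
[ 480.48103773 -333.44517118   67.51837402] [ 0.21706142 -0.61649895  0.42823289]
[ 0.  -0.3 -2.5] [ 0.0035 -0.0017 -0.0002]
```

>>> play_rows(travel=[[0,-0.0003,-0.001],[0,0,0],[0,0,0],[0,0,0],[0,0,0],[0,0,0],[0,0,0],[0,0,0],[0,0,0],[0,0,0]], rotation=[[0.003,0,0],[0,0,0],[0,0,0],[0,0,0],[0,0,0],[0,0,0],[0,0,0],[0,0,0],[0,0,0],[0,0,0]], grip=[0,0,0,0,0,0,0,0,0,0])

```text
clock: 9.27
position: [480.6, -334.9, 69.5]
ee_rot: [-0.552, 0.834, -0.001, -0.0]
contact_force: [-1.0, 1.4, 5.8]
gripper_width: 19.3
```

Run:
```python
from h import *
s=arm.read_state();print(s['position'],s['contact_force'],s['gripper_width'],Rn.from_matrix(T_tool(s)[:3,:3].T@down(np.radians(157.2))).as_rotvec().round(4))
M=465.2*BX-43.4*E2+406.3*BZ; print(M)
# grasp: shoulder at z=60 -> tcp is (z-60) above shoulder along tool axis
h=s['position'][2]-60
s0=plan([(s['position']+[0,0,90],None,4)])
RI2=Rt(-BZ,-BX)
plan([(M+(h+52+40)*BZ,RI2,14)],s0)
```

```text
[ 480.63270486 -334.85056916   69.46820031] [-0.95975372  1.44003764  5.84998414] 19.28729335809318 [-0.0019 -0.0015 -0.0024]
[603.66690112  68.81972638 119.26612156]
{"travel": [[0.0, -0.0, -0.0225], [0.0, -0.0, -0.0225], [0.0, -0.0, -0.0225], [0.0, -0.0, -0.0225]], "rotation": [[0.0, 0.0, 0.0], [0.0, 0.0, 0.0], [0.0, 0.0, 0.0], [0.0, 0.0, 0.0]]}
{"travel": [[-0.032, 0.0001, -0.0035], [-0.0319, -0.0011, -0.0038], [-0.0318, -0.0022, -0.0042], [-0.0316, -0.0034, -0.0047], [-0.0314, -0.0045, -0.0051], [-0.0312, -0.0055, -0.0057], [-0.0309, -0.0066, -0.0062], [-0.0305, -0.0076, -0.0068], [-0.0301, -0.0086, -0.0074], [-0.0296, -0.0095, -0.0081], [-0.0291, -0.0104, -0.0088], [-0.0286, -0.0113, -0.0095], [-0.028, -0.0121, -0.0102], [-0.0274, -0.0128, -0.011]], "rotation": [[-0.036, 0.011, -0.041], [-0.036, 0.011, -0.041], [-0.036, 0.011, -0.041], [-0.036, 0.011, -0.041], [-0.036, 0.011, -0.041], [-0.036, 0.011, -0.041], [-0.036, 0.011, -0.041], [-0.036, 0.011, -0.041], [-0.036, 0.011, -0.041], [-0.036, 0.011, -0.041], [-0.036, 0.011, -0.041], [-0.036, 0.011, -0.041], [-0.036, 0.011, -0.041], [-0.036, 0.011, -0.041]]}
```

>>> play_rows(travel=[[0,0,-0.015],[0,0,-0.04],[0,0,-0.041],[0,0,-0.041],[0,0,0],[0,0,0]], rotation=[[0,0,0],[0,0,0],[0,0,0],[0,0,0],[0,0,0],[0,0,0]], grip=[0,0,0,0,0,0])

```text
clock: 9.77
position: [481.2, -334.6, 208.0]
ee_rot: [-0.552, 0.834, -0.003, 0.002]
contact_force: [-1.1, -0.1, -2.4]
gripper_width: 19.1
```

Run:
```python
from h import *
s=arm.read_state();print(s['position'],s['contact_force'],s['gripper_width'])
d=grab('scene');cv2.imwrite('pics/key.png',cv2.resize(d['image'][100:300,60:360],None,fx=2.5,fy=2.5))
M=465.2*BX-43.4*E2+406.3*BZ
plan([(M+(9.5+52+40)*BZ,RI,12)])
```

```text
[ 481.23993019 -334.63388688  207.97493207] [-1.13656365 -0.084962   -2.41990081] 19.07189805886099
{"travel": [[-0.0373, 0.0001, -0.0001], [-0.0372, -0.0017, -0.0007], [-0.0371, -0.0034, -0.0012], [-0.0369, -0.0051, -0.0019], [-0.0366, -0.0068, -0.0026], [-0.0362, -0.0084, -0.0034], [-0.0357, -0.0099, -0.0042], [-0.0351, -0.0114, -0.0051], [-0.0344, -0.0128, -0.0061], [-0.0337, -0.0142, -0.0071], [-0.0329, -0.0155, -0.0082], [-0.032, -0.0166, -0.0093]], "rotation": [[-0.042, 0.013, -0.048], [-0.042, 0.013, -0.048], [-0.042, 0.013, -0.048], [-0.042, 0.013, -0.048], [-0.042, 0.013, -0.048], [-0.042, 0.013, -0.048], [-0.042, 0.013, -0.048], [-0.042, 0.013, -0.048], [-0.042, 0.013, -0.048], [-0.042, 0.013, -0.048], [-0.042, 0.013, -0.048], [-0.042, 0.013, -0.048]]}
```

>>> play_rows(travel=[[-0.037,0,0],[-0.037,-0.0015,-0.0005],[-0.037,-0.0035,-0.001],[-0.037,-0.005,-0.002],[-0.0365,-0.007,-0.0025],[-0.036,-0.0085,-0.0035],[-0.0355,-0.01,-0.004],[-0.035,-0.0115,-0.005],[-0.0345,-0.013,-0.006],[-0.034,-0.014,-0.007],[-0.033,-0.0155,-0.008],[-0.032,-0.0165,-0.0095]], rotation=[[-0.042,0.013,-0.048],[-0.042,0.013,-0.048],[-0.042,0.013,-0.048],[-0.042,0.013,-0.048],[-0.042,0.013,-0.048],[-0.042,0.013,-0.048],[-0.042,0.013,-0.048],[-0.042,0.013,-0.048],[-0.042,0.013,-0.048],[-0.042,0.013,-0.048],[-0.042,0.013,-0.048],[-0.042,0.013,-0.048]], grip=[0,0,0,0,0,0,0,0,0,0,0,0])

```text
clock: 10.82
position: [652.3, 79.2, 202.5]
ee_rot: [0.745, -0.615, -0.164, 0.202]
contact_force: [0.5, -0.3, -0.8]
gripper_width: 19.4
```

>>> play_rows(travel=[[0,0,0],[0,0,0],[0,0,0]], rotation=[[0,0,0],[0,0,0],[0,0,0]], grip=[0,0,0])

```text
clock: 11.07
position: [652.2, 77.6, 202.6]
ee_rot: [0.744, -0.615, -0.163, 0.202]
contact_force: [-0.2, -0.5, -0.6]
gripper_width: 19.3
```

Run:
```python
from h import *
M=465.2*BX-43.4*E2+406.3*BZ
s=arm.read_state();T=T_tool(s);print(s['position'],s['gripper_width'])
print('pos err tool',(T[:3,:3].T@(M+101.5*BZ-s['position'])).round(1),'rot',Rn.from_matrix(T[:3,:3].T@RI).as_rotvec().round(4))
d=grab('wrist');cv2.imwrite('pics/w3.png',cv2.resize(d['image'][110:310,180:420],None,fx=3,fy=3,interpolation=cv2.INTER_CUBIC));np.savez('w3.npz',X=cloud(d),im=d['image'],dep=d['depth'],C2W=d['C2W'])
```

```text
[652.18880908  77.61201857 202.61598524] 19.29319548238462
pos err tool [-0.3  1.  -4.7] rot [ 0.0018 -0.0069  0.0018]
```

View pics/w3.png

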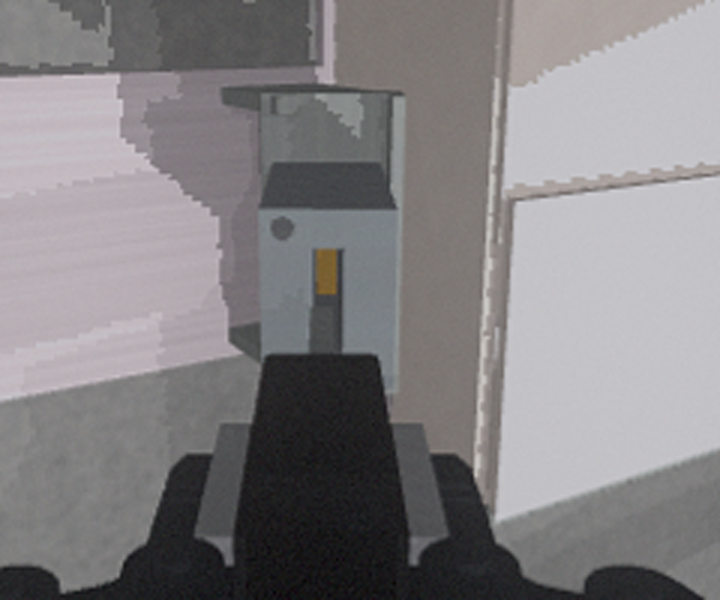

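The wrist view shows the key straight between the pads, with its shoulder edge at crop (265..378, 355). The slot is ahead at crop x 313..343, top row 248. Next, the offset between key and slot in tool coordinates.

Run:
```python
from h import *
d=grab('wrist');C2W=np.load('w3.npz')['C2W'];d['C2W']=C2W
f=lambda L:(np.array(L)+.5)/3-.5+[180,110]
x=onplane(d,f([(313,248),(343,248)]),465.2*BX-43.4*E2+406.3*BZ,BZ);print('slot top edge BX,E2',np.c_[x@BX,x@E2].round(1).tolist(),'expect 469.2,461.2 / -57.9')
x=onplane(d,f([(261,208),(397,208)]),465.2*BX-43.4*E2+406.3*BZ,BZ);print('head edge BX,E2',np.c_[x@BX,x@E2].round(1).tolist(),'expect 483.2,447.2 / -68.4')
H=np.array(d['hand_eye']);d['C2W']=H
for xp in(18,20,22):
    t=onplane(d,f([(265,355),(378,355),(250,450),(396,450)]),np.array([xp,0,0.]),np.array([1.,0,0]));print(xp,t.round(1).tolist())
for xp in(10.5,13):
    t=onplane(d,f([(309,308),(336,308),(309,350)]),np.array([xp,0,0.]),np.array([1.,0,0]));print('tongue',xp,t.round(1).tolist())
```

```text
slot top edge BX,E2 [[469.2, -57.9], [461.4, -58.0]] expect 469.2,461.2 / -57.9
head edge BX,E2 [[482.6, -68.6], [447.5, -68.6]] expect 483.2,447.2 / -68.4
18 [[18.0, -10.5, 7.9], [18.0, 8.7, 7.9], [18.0, -10.5, -27.4], [18.0, 9.1, -27.4]]
20 [[20.0, -10.2, 2.7], [20.0, 8.4, 2.8], [20.0, -10.2, -31.4], [20.0, 8.8, -31.4]]
22 [[22.0, -9.8, -2.4], [22.0, 8.0, -2.4], [22.0, -9.8, -35.4], [22.0, 8.4, -35.4]]
tongue 10.5 [[10.5, -3.7, 56.2], [10.5, 2.3, 56.3], [10.5, -3.3, 30.1]]
tongue 13 [[13.0, -3.5, 48.7], [13.0, 2.2, 48.7], [13.0, -3.2, 23.5]]
```

```bash
cat >> h.py <<'E'
MT=464.7*BX-45.0*E2+406.3*BZ
def err(hh):
    s=arm.read_state();T=T_tool(s);g=MT+(9.5+hh)*BZ
    print('pos',s['position'].round(1),'F tool',(T[:3,:3].T@s['contact_force']).round(1),'w',s['gripper_width'].round(1),'err tool mm',(T[:3,:3].T@(g-s['position'])).round(2),'rot',Rn.from_matrix(T[:3,:3].T@RI).as_rotvec().round(4))
E
python3 - <<'E'
from h import *
err(52+5)
E
```

```text
Traceback (most recent call last):
  File "h.py", line 50, in err
    print('pos',s['position'].round(1),'F tool',(T[:3,:3].T@s['contact_force']).round(1),'w',s['gripper_width'].round(1),'err tool mm',(T[:3,:3].T@(g-s['position'])).round(2),'rot',Rn.from_matrix(T[:3,:3].T@RI).as_rotvec().round(4))
                                                                                             ^^^^^^^^^^^^^^^^^^^^^^^^
AttributeError: 'float' object has no attribute 'round'
```

```bash
sed -i "s/s\['gripper_width'\].round(1)/round(s['gripper_width'],1)/" h.py
python3 - <<'E'
from h import *
err(52+5)
E
```

```text
pos [652.3  76.3 205.2] F tool [-0.  -0.7  0.7] w 19.4 err tool mm [-0.17  0.21 32.52] rot [-0.0021 -0.0058  0.0005]
```

Run:
```python
from h import *
P=[]
for i in range(8):
    s=arm.read_state();P.append(np.r_[s['position'],Rn.from_quat(s['ee_rot']).as_matrix()[:,2]]);d=grab('wrist')
    x=d['C2W'][:3,3]; print(P[-1].round(3),s['joints'].round(4))
print(np.mean(P,0).round(2))
```

```text
[ 6.52313e+02  7.63190e+01  2.05200e+02 -4.89000e-01 -9.70000e-02
 -8.67000e-01] [ 0.3307  0.7433  0.4979 -0.0692 -1.8424 -0.1446]
[ 6.5242e+02  7.6137e+01  2.0595e+02 -4.8800e-01 -9.7000e-02 -8.6800e-01] [ 0.3303  0.7423  0.4983 -0.0692 -1.8425 -0.1446]
[ 6.52497e+02  7.61110e+01  2.06447e+02 -4.87000e-01 -9.70000e-02
 -8.68000e-01] [ 0.3303  0.7417  0.4986 -0.0692 -1.8426 -0.1446]
[ 6.52568e+02  7.62080e+01  2.06648e+02 -4.87000e-01 -9.60000e-02
 -8.68000e-01] [ 0.3303  0.7415  0.4989 -0.0693 -1.8427 -0.1446]
[ 6.52637e+02  7.63570e+01  2.06760e+02 -4.86000e-01 -9.60000e-02
 -8.68000e-01] [ 0.3305  0.7414  0.4992 -0.0693 -1.8427 -0.1446]
[ 6.52663e+02  7.65220e+01  2.06698e+02 -4.86000e-01 -9.60000e-02
 -8.68000e-01] [ 0.3307  0.7416  0.4994 -0.0694 -1.8428 -0.1446]
[ 6.52704e+02  7.67550e+01  2.06610e+02 -4.86000e-01 -9.70000e-02
 -8.68000e-01] [ 0.331   0.7418  0.4996 -0.0694 -1.8428 -0.1446]
[ 6.52733e+02  7.69130e+01  2.06465e+02 -4.86000e-01 -9.70000e-02
 -8.68000e-01] [ 0.3312  0.7421  0.4997 -0.0694 -1.8428 -0.1446]
[ 6.5257e+02  7.6420e+01  2.0635e+02 -4.9000e-01 -1.0000e-01 -8.7000e-01]
```

>>> play_rows(travel=[[0,0,0.008],[0,0,0.008],[0,0,0.008],[0,0,0.008],[0,0,0],[0,0,0],[0,0,0],[0,0,0],[0,0,0],[0,0,0],[0,0,0],[0,0,0]], rotation=[[-0.002,-0.006,0],[0,0,0],[0,0,0],[0,0,0],[0,0,0],[0,0,0],[0,0,0],[0,0,0],[0,0,0],[0,0,0],[0,0,0],[0,0,0]], grip=[0,0,0,0,0,0,0,0,0,0,0,0])

```text
clock: 12.57
position: [637.3, 74.5, 178.1]
ee_rot: [0.744, -0.616, -0.165, 0.198]
contact_force: [0.5, 0.1, -0.8]
gripper_width: 19.2
```

Run:
```python
from h import *
err(57)
d=grab('wrist');cv2.imwrite('pics/w4.png',cv2.resize(d['image'][130:280,200:380],None,fx=4,fy=4,interpolation=cv2.INTER_CUBIC))
for i in range(6): grab('side')
err(57)
```

```text
pos [637.3  74.5 178.1] F tool [-0.  -0.8  0.5] w 19.2 err tool mm [1.02 0.61 1.5 ] rot [-0.0019 -0.0002  0.0019]
pos [637.2  74.5 178. ] F tool [-0.8 -0.8  1.1] w 19.5 err tool mm [1.03 0.56 1.4 ] rot [-0.0016 -0.0002  0.0019]
```

View pics/w4.png

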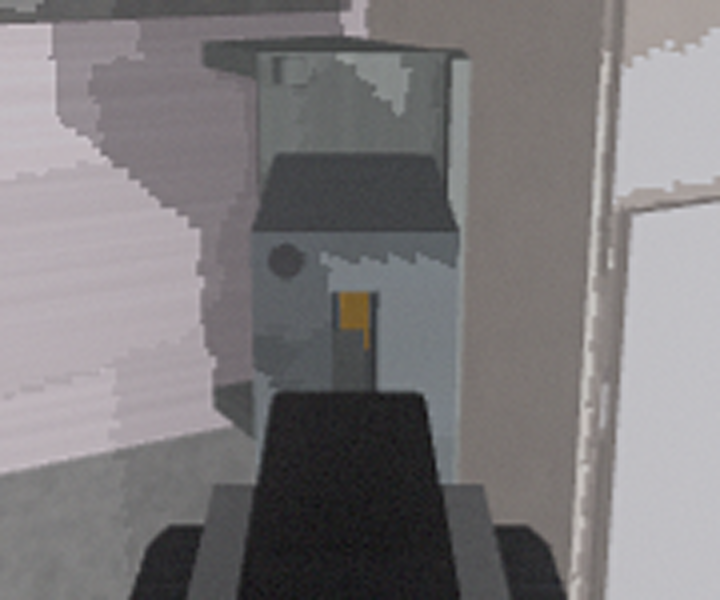

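The tongue sits about 5 px (1 mm) left of the slot's centre; the slot is at crop x 332..377. I correct by +0.9 mm in y and +1 mm in x, then start inserting.

>>> play_rows(travel=[[0.001,0.0009,0],[0,0,0],[0,0,0],[0,0,0.002],[0,0,0.002],[0,0,0.002],[0,0,0.002],[0,0,0.002],[0,0,0.002],[0,0,0],[0,0,0]], rotation=[[-0.0015,0,0.002],[0,0,0],[0,0,0],[0,0,0],[0,0,0],[0,0,0],[0,0,0],[0,0,0],[0,0,0],[0,0,0],[0,0,0]], grip=[0,0,0,0,0,0,0,0,0,0,0])

```text
clock: 13.83
position: [630.6, 72.3, 168.0]
ee_rot: [0.743, -0.617, -0.165, 0.199]
contact_force: [0.2, 0.6, -0.9]
gripper_width: 19.1
```

Run:
```python
from h import *
err(46)
```

```text
pos [630.6  72.3 168. ] F tool [-0.6 -0.8  0.6] w 19.1 err tool mm [ 0.02 -0.35  0.23] rot [ 0.0002 -0.0003 -0.0001]
```

>>> play_rows(travel=[[0,0,0.002],[0,0,0.002],[0,0,0.002],[0,0,0.002],[0,0,0.002],[0,0,0],[0,0,0]], rotation=[[0,0,0],[0,0,0],[0,0,0],[0,0,0],[0,0,0],[0,0,0],[0,0,0]], grip=[0,0,0,0,0,0,0])

```text
clock: 14.42
position: [625.7, 71.4, 159.3]
ee_rot: [0.743, -0.617, -0.165, 0.199]
contact_force: [-0.2, -0.2, -1.6]
gripper_width: 19.3
```

Run:
```python
from h import *
err(36)
```

```text
pos [625.7  71.4 159.3] F tool [ 0.2 -0.6  1.5] w 19.3 err tool mm [ 0.03 -0.35  0.26] rot [ 0.0001 -0.0003 -0.0001]
```

Tip is 16 mm in with no force. Continuing to 42 mm.

>>> play_rows(travel=[[0,0,0.0025],[0,0,0.0025],[0,0,0.0025],[0,0,0.0025],[0,0,0.0025],[0,0,0.0025],[0,0,0.0025],[0,0,0.0025],[0,0,0.0025],[0,0,0.0025],[0,0,0],[0,0,0]], rotation=[[0,0,0],[0,0,0],[0,0,0],[0,0,0],[0,0,0],[0,0,0],[0,0,0],[0,0,0],[0,0,0],[0,0,0],[0,0,0],[0,0,0]], grip=[0,0,0,0,0,0,0,0,0,0,0,0])

```text
clock: 15.42
position: [613.4, 69.0, 137.7]
ee_rot: [0.743, -0.617, -0.165, 0.199]
contact_force: [-0.2, -1.2, -1.5]
gripper_width: 19.0
```

Run:
```python
from h import *
err(11)
```

```text
pos [613.4  69.  137.7] F tool [ 1.1 -0.4  1.5] w 19.0 err tool mm [-0.01 -0.35  0.27] rot [ 0.0001 -0.0003 -0.0001]
```

>>> play_rows(travel=[[0,0,0.002],[0,0,0.002],[0,0,0.002],[0,0,0.002],[0,0,0.002],[0,0,0.001],[0,0,0.001],[0,0,0],[0,0,0]], rotation=[[0,0,0],[0,0,0],[0,0,0],[0,0,0],[0,0,0],[0,0,0],[0,0,0],[0,0,0],[0,0,0]], grip=[0,0,0,0,0,0,0,0,0])

```text
clock: 16.17
position: [609.0, 68.1, 129.6]
ee_rot: [0.744, -0.617, -0.164, 0.198]
contact_force: [1.3, 0.5, 4.6]
gripper_width: 19.3
```

Run:
```python
from h import *
err(0)
```

```text
pos [609.   68.1 129.6] F tool [-0.3  1.1 -4.6] w 19.3 err tool mm [-0.05 -0.24  2.01] rot [-0.0045 -0.0013  0.0005]
```

>>> play_rows(travel=[[0,0,0.001],[0,0,0.001],[0,0,0.001],[0,0,0],[0,0,0]], rotation=[[0,0,0],[0,0,0],[0,0,0],[0,0,0],[0,0,0]], grip=[0,0,0,0,0])

```text
clock: 16.58
position: [608.2, 68.0, 128.2]
ee_rot: [0.744, -0.617, -0.163, 0.197]
contact_force: [3.7, 2.4, 8.6]
gripper_width: 19.4
```

Run:
```python
from h import *
err(0)
```

```text
pos [608.2  68.  128.2] F tool [-1.6  0.7 -9.5] w 19.4 err tool mm [-0.06 -0.25  0.37] rot [-0.0064 -0.0018  0.0008]
```

>>> play_rows(travel=[[0,0,0.001],[0,0,0.001],[0,0,0.001],[0,0,0],[0,0,0]], rotation=[[0,0,0],[0,0,0],[0,0,0],[0,0,0],[0,0,0]], grip=[0,0,0,0,0])

```text
clock: 17.0
position: [608.2, 68.0, 128.2]
ee_rot: [0.745, -0.617, -0.161, 0.196]
contact_force: [5.5, 4.4, 16.7]
gripper_width: 19.3
```

Run:
```python
from h import *
err(0)
```

```text
pos [608.2  68.  128.2] F tool [ -3.2   2.7 -17.6] w 19.3 err tool mm [-0.04 -0.25  0.34] rot [-0.0107 -0.0031  0.0015]
```

Motion has stopped while the force climbs, so the shoulder appears seated. One more firm push to confirm.

>>> play_rows(travel=[[0,0,0.001],[0,0,0.001],[0,0,0.001],[0,0,0],[0,0,0]], rotation=[[0,0,0],[0,0,0],[0,0,0],[0,0,0],[0,0,0]], grip=[0,0,0,0,0])

```text
clock: 17.42
position: [608.1, 67.9, 128.2]
ee_rot: [0.746, -0.617, -0.159, 0.195]
contact_force: [6.7, 4.9, 23.8]
gripper_width: 19.1
```

Run:
```python
from h import *
err(0)
d=grab('wrist');cv2.imwrite('pics/w5.png',cv2.resize(d['image'][130:310,190:390],None,fx=3.3,fy=3.3,interpolation=cv2.INTER_CUBIC))
```

```text
pos [608.1  67.9 128.2] F tool [ -3.5   5.1 -24.4] w 19.1 err tool mm [-0.09 -0.28  0.32] rot [-0.015  -0.0042  0.0021]
```

View pics/w5.png

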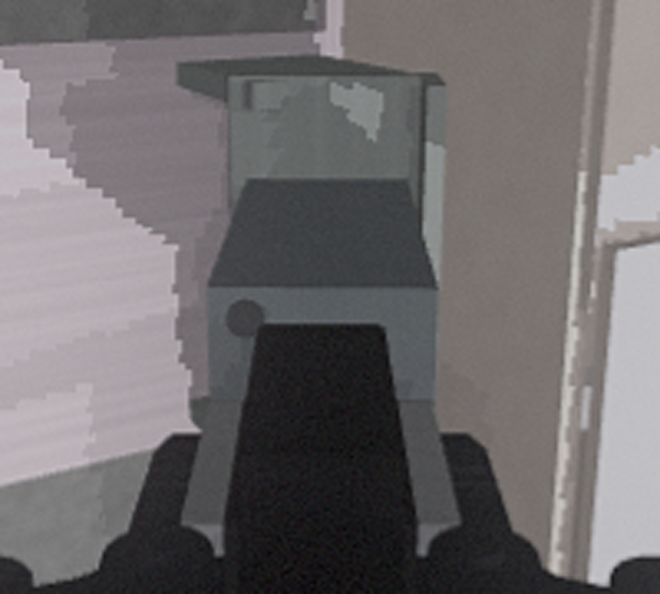

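The shoulder edge lies flush on the head's top and no tongue shows. Now I relax the push, open the fingers and back out along the axis.

>>> play_rows(travel=[[0,0,-0.002],[0,0,-0.002],[0,0,-0.002],[0,0,-0.001],[0,0,0],[0,0,0],[0,0,0],[0,0,0],[0,0,0],[0,0,0],[0,0,0],[0,0,0]], rotation=[[0,0,0],[0,0,0],[0,0,0],[0,0,0],[0,0,0],[0,0,0],[0,0,0],[0,0,0],[0,0,0],[0,0,0],[0,0,0],[0,0,0]], grip=[0,0,0,0,0,0.5,0.5,0.5,0.5,0.5,0.5,0.5])

```text
clock: 18.47
position: [606.5, 67.7, 125.4]
ee_rot: [0.743, -0.617, -0.165, 0.199]
contact_force: [0.5, -0.1, -0.1]
gripper_width: 43.0
```

>>> play_rows(travel=[[0,0,-0.005],[0,0,-0.01],[0,0,-0.02],[0,0,-0.03],[0,0,-0.03],[0,0,-0.03],[0,0,-0.03],[0,0,0],[0,0,0],[0,0,0]], rotation=[[0,0,0],[0,0,0],[0,0,0],[0,0,0],[0,0,0],[0,0,0],[0,0,0],[0,0,0],[0,0,0],[0,0,0]], grip=[0.5,0.5,0.5,0.5,0.5,0.5,0.5,0.5,0.5,0.5])

```text
clock: 19.3
position: [682.5, 82.1, 259.1]
ee_rot: [0.743, -0.617, -0.166, 0.199]
contact_force: [-0.9, 0.4, 0.4]
gripper_width: 42.3
```

Run:
```python
from h import *
err(150)
d=grab('wrist');X=cloud(d);im=d['image'].astype(int)
a=d['image'][100:280,200:450];b=grab('scene')['image'][130:290,240:440]
cv2.imwrite('pics/f.png',np.hstack([cv2.resize(a,(400,288)),cv2.resize(b,(360,288))]))
M=465.2*BX-43.4*E2+406.3*BZ
Y=X-M;B=np.stack([Y@BX,-(Y@E2),Y@BZ],-1)
k=(im.max(2)<75)&(abs(B[...,0])<16)&(abs(B[...,1])<28)&(B[...,2]>38)&(B[...,2]<55)
q=B[k];print(len(q),'grip top: z',np.percentile(q[:,2],[10,50,90]).round(1),'rect',cv2.minAreaRect(q[:,:2].astype(np.float32)))
c=np.linalg.lstsq(np.c_[q[:,:2],np.ones(len(q))],q[:,2],rcond=None)[0];print('tilt slopes',c.round(3))
for b in(-120,-20,20,40):
    p=X.reshape(-1,3);m=(p@E1>420)&(p@E1<510)&(abs(p@E2-b)<6)&(p[:,2]>60)&(p[:,2]<170);print(b,m.sum(),np.median(p[m][:,2]).round(1) if m.any() else None)
```

```text
pos [682.5  82.1 259.1] F tool [-0.6  0.8  0.1] w 42.3 err tool mm [ 0.2  -0.23  1.56] rot [0.0012 0.0003 0.0001]
1049 grip top: z [44.3 45.2 46.1] rect ((1.8962349891662598, 0.17095184326171875), (20.01907730102539, 40.160945892333984), 0.8142982125282288)
tilt slopes [-4.0000e-03 -1.5000e-02  4.5117e+01]
-120 617 103.5
-20 484 109.3
20 443 109.2
40 423 109.3
```

View pics/f.png

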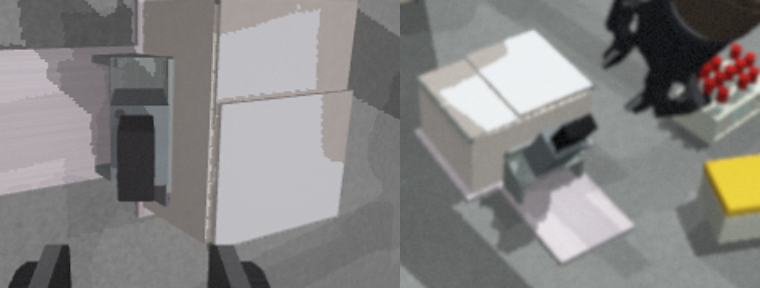

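Grip top is 45.1 mm above the mouth plane, so the key is fully home. Tilt is under 1°, both flaps are flat and the gripper is clear.

```bash
python3 -c "
from bench import workorder
print(workorder.job_done())"
```

```text
the job is handed in; nothing more can be done
None
```

The box is closed and armed, and I handed the job in at about 19 s on the robot clock (limit 64 s); the hand-in gives no verdict. I folded the short flap first, then the long one over it. Then I took the larger black key from its holder and pushed it into the switch along its axis until it stopped moving, with the push force rising to about 24 N.

**Last checks**
- **Key:** the grip's top measures 45.1 mm above the slot's mouth (45 mm is fully home). Its tilt to the slot axis is about 0.015 rad, against a limit of 0.12.
- **Flaps:** both lie flat, the short one at z 103.5 mm and the long one at 109.3 mm all across.
- **Gripper:** open, about 150 mm clear of the key, with no force on it.
- **Bystanders:** no path came near the tube rack, tip box or bottle. I did not re-measure their positions at the end.

**Disagreements**
- The last view put the grip's middle 1.9 mm off the slot's middle across its thin side. That is a little more than the 1.5 mm play and about the camera's own error; the limit is 6 mm.
- The TCP reading stopped about 0.3 mm short of my computed home depth, which is within measuring error.
- I could not read the plunger directly; I infer it is pressed from the key's seated height.

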